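# Clear the angle fixture and hold its plate at the index angle

## Robot

A 6-joint arm with a two-finger parallel gripper is mounted at the origin on a cart in front of the work surface, level with it; the furniture and walls round the work are solid. World frame = base frame: x ahead of the robot, y to its left, z up, the work surface at z = 0. Lengths are in m, angles in rad, forces in N, time in s.
With the tool pointing down it reaches from about 0.35 to 0.775 m from the base axis. Payload 7.3 kg.
Tool frame: the origin (TCP) lies on the centre line of the jaws, within the pads' length; the fingertips stand 17 mm ahead of it and the grasp point (between the pads) lies 2 mm behind it (robot.tcp_to_tips is the distance from the TCP to the fingertips, in m); z points along the fingers, y is the line along which they close (so a half turn about z gives the same grasp; the last joint's range is limited). The gripper opens to 92 mm and grips with 3 to 60 N. Pads are 19 mm wide; open, the fingers measure 130 mm over their backs; the gripper's body (75 mm by 190 mm) begins 47 mm behind the grasp point.
Start: joints at [1.097, 0.342, 1.524, -0, 1.275, -0.146], TCP at [0.169, 0.497, 0.244] pointing down, gripper open.
Joint ranges: [-2.53, 2.53], [-0.77, 2.02], [0.04, 2.7], [-1, 4.14], [0.28, 2.66], [-3.11, 3.11]. Speed limits (rad/s): [2.57, 2.57, 3.14, 3.14, 3.14, 3.14].

## Interface

Orientations are given as [roll, pitch, yaw] about the fixed x, y, z axes, in that order (R = Rz(yaw) Ry(pitch) Rx(roll)).
In Python, from cell import robot gives the robot as it stands. The module is installed in compiled form; this text tells all that it offers.
- The arm moves only by the tool carry_out, never from a script. Its argument "commands" is a list of rows, each a list of 3 entries, a list of its own where there are three numbers: the shift along the tool's x, y, z in m, then the turn about the tool's z in rad, then the opening, from 0 (shut) to 1 (fully open). In form: [[[dx, dy, dz], yaw, claw], ...]. A call has 1 to 20 rows; each row shifts and turns the commanded pose from where the row before left it, along the tool's axes as they then stand; what a row does not reach is not made up. A row lasts 1/8 s, in which the tool goes at most 62.5 mm and 10.7 degrees, less where a joint would pass 70% of its speed; a pose out of reach is approached as far as the arm can. A call is refused whole if a number of a shift passes 0.0625 or a number of a turn 0.188, either way. A call with a gripper value outside its range is refused whole. The fingers move at their own pace and stop on an object; "newtons" is the grip in N (left out, the last holds). Time passes only in rows, so rows that do not move let the fingers close. It gives the time, the measured TCP pose, the force, the opening and the grip force at its end, in the units of the state.
- robot.observe(): the state, without advancing time (a new reading comes with each control period).
- robot.read_camera(name): name is "side" or "top"; returns a dict with "pixels" (400x640x3 uint8, red, green, blue), "fx", "fy", "cx", "cy" (pixels), "k1" (the pictures are not rectified: a ray, as slopes to the right and down, at radius r is drawn at 1 + k1 r^2 times it, then the intrinsics apply), "view" (4x4, takes a point from world to camera coordinates). Camera axes: x right, y up, looking along -z (the intrinsics and any distortion apply to the point x, -y, -z); pixel columns grow to the right and rows downward; lengths in m; the calibration is good to about 2 mm. A picture is of the moment at which its call begins. There is no depth.
- robot.hand_in(): hands the job in; it is judged then, once.
Trained networks look in a picture, given as the dict that the camera call returned (one of the last four; its "shot" number tells which), for a name from the list of things; names that differ only in an ending like _2 or _b are one class to them, and where a whole thing is asked for, a point or a joint stands for the part that bears it (a point fixed in the world has none). Each returns a list of dicts, best first, with "p" (0 to 1); they miss things now and then, are a little off and sometimes report something else, mostly with a low value. They report only what shows in the picture. A call takes as long as a camera call.
- robot.find_in(picture, name): "at" ([column, row] in pixels, amid what is visible of it).
- robot.tip_of(picture, name): "at" ([column, row] in pixels: a listed point, or the origin of a listed thing).
The state is a dict: "time": time; "qpos": joint angles; "qvel": joint speeds; "joint_efforts": joint torques, N m; "tool_pos": TCP position; "tool_rot": TCP orientation; "contact_force": force on the tool from outside, world axes, zero at the start; "torque": the same for the moment, N m; "opening": finger opening in m; "grip_force": force on a finger pad.
Only numpy, scipy, OpenCV 4.12 (cv2) and the standard library are available. Lean on these libraries where they do the work, as an engineer would, in place of code of your own. Each camera call takes 0.05 s, during which the arm holds its last target. There are 200 camera calls.

## Task

A brass weight was left standing on the hinged steel plate of the angle-setting fixture: lift it off while the plate is still down and stand it upright on the open bench top. Then take the plate by its grip bar and swing it up until it is in line with the fixture's index arm, and finish while still holding it there, since it drops as soon as it is let go. Leave the index arm where it is set and do not disturb the wax pot, the jar or the loupe.

Things in the scene. Friction and masses are not known exactly. Their poses are not given: they have to be found in the camera images.
- weight_center (a point): centre of the loose brass weight (a squat round bottle shape with a narrower neck and knob): 30 mm diameter, 36 mm tall, about 0.3 kg; its body below the shoulder is 24 mm high; this point lies half-way up, 18 mm above its underside; z axis along its own axis, up when it stands. It starts upright on top of the lowered plate.
- plate (a joint): angle of the hinged plate in rad: 0 = lying flat on the base, grows as the bar end rises, stop at 1.4. The hinge is nearly free, so the plate falls shut when released (about 0.4 kg: some 2 N at the bar). Steel plate 130 x 130 x 8 mm; lowered, it lies level and its top is 34 mm above the bench.
- plate_hinge (a point): middle of the plate's hinge axis, 30 mm above the bench, at the edge of the plate away from the robot. The frame turns with the plate: y along the hinge axis (level, to the left seen from the robot), x away from the bar, in the plane of the plate; the bar lies at x = -175 mm here.
- plate_bar (a point): middle of the plate's round grip bar: 12 mm diameter, 100 mm long, parallel to the hinge at 175 mm from it, carried by two 8 mm stays 92 mm apart at its ends; 36 mm clear gap between the bar and the plate's edge. Axes as plate_hinge: y along the bar, x towards the hinge. With the plate down the bar's axis is 30 mm above the bench, with open bench below it. A pinch across the bar lets the bar turn between the fingers as the plate rises.
- index (a joint): angle of the index arm in rad, on the same axis and in the same sense as the plate: plate and index arm are in line when their values are equal. Set differently each time (0.5 to 0.95) and held by a stiff friction clamp.
- index_tip (a point): tip of the thin flat index arm (10 mm wide bar) that pivots on the hinge line at the plate's left side, 101 mm from its middle, in front of an upright arc-shaped scale of 85 mm radius; the tip is 155 mm from the axis. x axis points along the arm towards the hinge, y along the hinge axis.
- fixture: the fixed base of the fixture, a dark steel block 150 x 130 x 24 mm under the plate; origin at the middle of its underside, on the bench; the hinge is at x = +70 mm, z = 30 mm, the lowered bar at x = -105 mm; the scale stands at y = +112 mm.
- weight: the same brass weight; origin at the centre of its underside. Right of the fixture (world x 0.38 to 0.44, y -0.09 to 0.03) the bench, there partly a flat steel plate let into it, is always free, its top up to 4 mm higher. Beyond it the bench lamp's level white tube hangs 180 mm above the bench (x 0.51 to 0.57, y below 0.09): keep clear of it.
- pot_center (a point): centre of the small pale wax pot (open bowl 55 mm wide, 22 mm tall), a bystander standing on the bench.
- jar_center (a point): centre of the small jar with a pale ribbed cap (28 mm diameter, 42 mm tall), a bystander standing on the bench.
- eyeglass_center (a point): centre of the black eye loupe (29 mm diameter, 24 mm tall), a bystander standing on the bench.

How it is judged:
By the outcome, as a careful person would: the job done as asked, in the order asked, and still so for the second after the job is handed in, while the arm keeps its last pose, push and grip.
It also fails if it takes over 53 s, if anything falls off the work surface, if the arm or the gripper's body presses on something with over 40 N, if the wrist force passes 120 N, or if a joint passes its speed limit or range.

## Working session

There is one attempt and no reset: what is moved stays moved. The work goes in short steps, Python scripts to look and compute and a tool call to move; the robot and the scene stay as the last step left them, time stands still between calls to the robot, and variables do not carry over. Pictures are saved under pics/ and viewed, at most 10 in all, crops included, and the job is handed in when it is done.

Besides the shell and the picture viewer there is one more tool, called by a JSON object that holds its "method" and its "body". carry_out: Moves the arm, as the interface text tells. Its arguments: {"type":"object","properties":{"commands":{"type":"array"},"newtons":{"type":"number"}},"required":["commands"]}

```bash
mkdir -p pics
cat > h.py <<'E'
import numpy as np, cv2
from cell import robot
from scipy.optimize import least_squares
def proj(p,P):
    c=p["view"]@np.append(P,1); s=np.array([c[0],-c[1]])/-c[2]; s=s*(1+p["k1"]*(s@s))
    return np.array([p["fx"]*s[0]+p["cx"],p["fy"]*s[1]+p["cy"]])
def tri(obs,x0=(0.5,0.1,0.03)):
    r=least_squares(lambda P:np.concatenate([proj(p,P)-a for p,a in obs]),x0)
    return r.x, np.abs(r.fun).max()
def onz(p,a,z):
    r=least_squares(lambda q:proj(p,[q[0],q[1],z])-a,[0.5,0.1]); return r.x
def shot(n,f=None):
    p=robot.read_camera(n)
    if f: cv2.imwrite(f"pics/{f}.png",p["pixels"][:,:,::-1])
    return p
E
python3 - <<'E'
from h import *
s=shot("side","s0");t=shot("top","t0")
for p in(s,t): print(np.round(-p["view"][:3,:3].T@p["view"][:3,3],3),p["fx"])
for n in "weight_center plate_hinge plate_bar index_tip fixture pot_center jar_center eyeglass_center".split():
    o=[]
    for p in (s,t):
        r=robot.tip_of(p,n); print(n,[(np.round(d["at"],1).tolist(),round(d["p"],2)) for d in r[:2]])
        if r:o.append((p,np.array(r[0]["at"])))
    if len(o)==2: x,e=tri(o); print("   ",x.round(4),e.round(1))
print(robot.observe())
E
```

```text
[0.378 0.875 0.601] 376.6456778730226
[0.259 0.082 1.613] 436.25927833650945
weight_center [([328.3, 255.8], 0.45)]
weight_center [([218.9, 191.7], 0.72), ([261.9, 208.4], 0.61)]
    [0.4549 0.3798 0.1724] 12.5
plate_hinge [([318.5, 266.2], 0.35)]
plate_hinge [([265.4, 176.6], 0.96), ([256.6, 222.9], 0.59)]
    [0.5112 0.2394 0.0188] 18.3
plate_bar [([351.8, 277.7], 0.66)]
plate_bar [([256.3, 224.2], 0.87)]
    [0.406  0.2737 0.021 ] 0.9
index_tip [([316.1, 266.9], 0.91)]
index_tip [([225.7, 201.9], 0.45)]
    [0.4684 0.3666 0.131 ] 0.1
fixture [([326.6, 259.9], 0.35)]
fixture [([262.4, 196.0], 0.62)]
    [0.4751 0.2497 0.0469] 7.6
pot_center [([352.6, 157.2], 0.57)]
pot_center [([418.8, 212.3], 0.63)]
    [ 0.4467 -0.3246  0.0196] 0.5
jar_center [([320.8, 332.2], 0.7)]
jar_center [([210.2, 209.9], 0.44)]
    [0.452  0.4389 0.041 ] 0.0
eyeglass_center [([280.7, 327.8], 0.8)]
eyeglass_center [([218.4, 191.6], 0.48)]
    [0.5308 0.418  0.0155] 2.0
{'time': 0.9, 'qpos': array([ 1.09702519e+00,  3.41966351e-01,  1.52412401e+00, -2.07512188e-05,
        1.27537992e+00, -1.45987221e-01]), 'qvel': array([-0.0007959 ,  0.00095827,  0.00066594, -0.00025369,  0.00036485,
        0.00075902]), 'joint_efforts': array([ 2.89693990e-04, -4.31123865e+01, -2.44481349e+01,  7.18684704e-02,
        4.82857414e-02,  2.89325577e-06]), 'tool_pos': array([0.16900486, 0.49706527, 0.24374959]), 'tool_rot': array([3.14147447e+00, 3.74435795e-05, 2.81381478e+00]), 'contact_force': array([ 0.00135429, -0.33864405, -0.1930965 ]), 'torque': array([0.00348659, 0.02191992, 0.00581325]), 'grip_force': 0.0, 'opening': 0.09208729857493267}
```

Run:
```python
import cv2
s=cv2.imread("pics/s0.png");t=cv2.imread("pics/t0.png")
a=cv2.resize(s[190:360,240:440],(800,680))[:600]
b=cv2.resize(t[150:290,180:367],(800,600),interpolation=cv2.INTER_CUBIC)
cv2.imwrite("pics/a.png",a);cv2.imwrite("pics/b.png",b)
```

```text
(no output)
```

View pics/a.png

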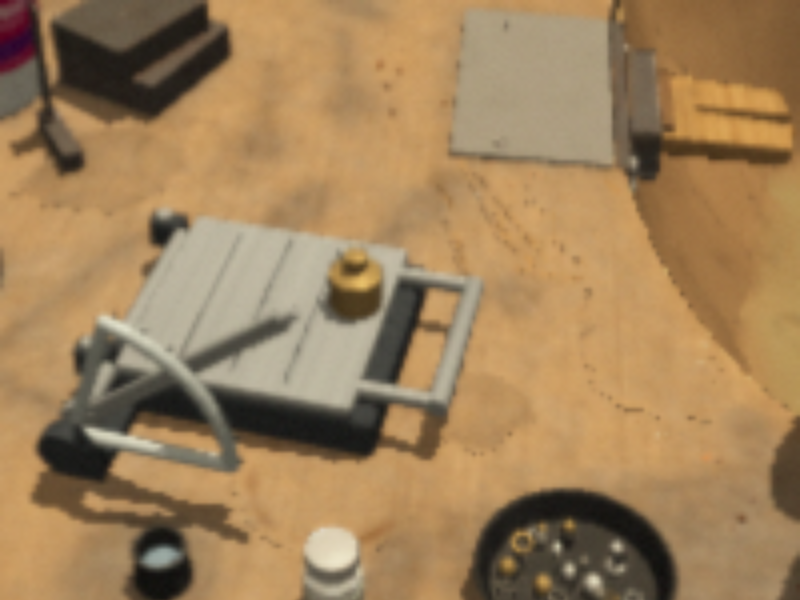

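View pics/b.png

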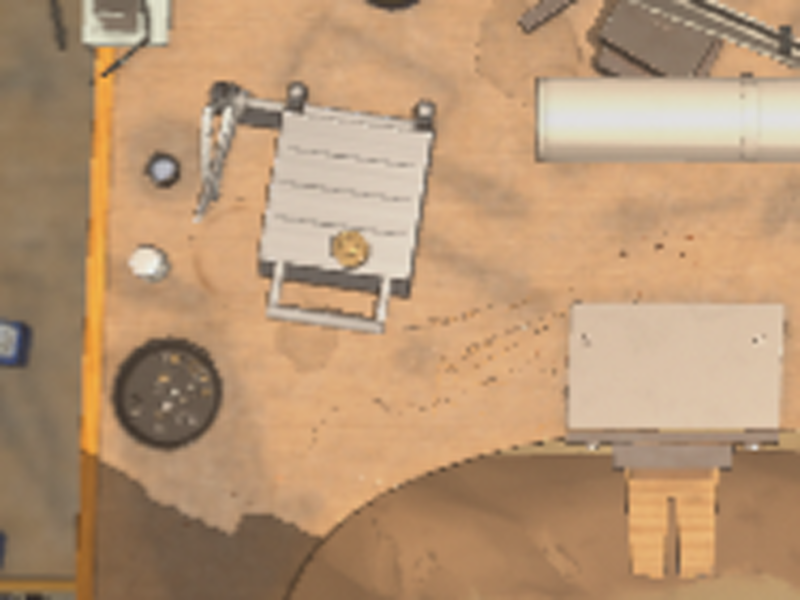

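View pics/s0.png

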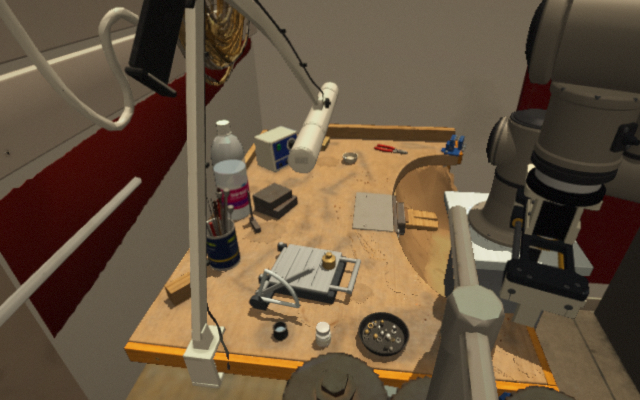

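The crops show the plate with the weight near its bar side (side crop 355,283; top crop 350,249). The index arm is at the left in front of the scale, with its tip near side crop (295,318) and top crop (200,217). The bar side of the fixture is clear, and so is the inset steel plate to the right. I'll fit the fixture model to these points.

```bash
cat > fit.py <<'E'
from h import *
s=shot("side");t=shot("top")
S=lambda x,y:np.array([240+x/4-.4,190+y/4-.4]); T=lambda x,y:np.array([180+x/4.278-.4,150+y/4.286-.4])
L=[((-.133,-.065,.004),S(405,250),T(408,279)),((-.133,.065,.004),S(350,407),T(262,266)),((-.003,-.065,.004),S(200,218),T(433,130)),((-.003,.065,.004),S(118,370),T(283,112)),
((-.175,-.048,0),S(475,284),T(381,326)),((-.175,.048,0),S(440,402),T(271,317))]
tip=(np.array([313.9,269.6]),T(199,217))
def W(v,l): c,q=np.cos(v[2]),np.sin(v[2]); return np.array([v[0]+c*l[0]-q*l[1],v[1]+q*l[0]+c*l[1],.03+l[2]])
def res(v):
    o=[]
    for l,a,b in L: o+=list(proj(s,W(v,l))-a-v[4:6])+list(proj(t,W(v,l))-b-v[6:8])
    l=(-.155*np.cos(v[3]),.101,.155*np.sin(v[3]))
    o+=list(proj(s,W(v,l))-tip[0]-v[4:6])+list(proj(t,W(v,l))-tip[1]-v[6:8])
    return np.array(o+list(v[4:]/1.))
r=least_squares(res,[.57,.22,-.1,.7,0,0,0,0],loss="soft_l1")
v=r.x;print(v.round(4));print(res(v).reshape(-1,4)[:].round(1))
print("bar",W(v,(-.175,0,0)))
print("weight",tri([(s,np.array([328.5,260.3])),(t,np.array([261.6,208]))]), onz(s,np.array([328.5,260.3]),.052),onz(t,np.array([261.6,208]),.052))
E
python3 fit.py
```

```text
[ 0.5762  0.2514 -0.1291  0.6987 -0.0417 -0.3848 -0.1517 -0.2221]
[[ 0.8 -0.2  0.5  0.3]
 [ 0.6  0.8 -0.8 -1.4]
 [-1.  -0.4 -0.2  0.2]
 [-0.8 -0.7 -0.2 -0.2]
 [-0.2  0.2  0.6  0.3]
 [-0.   1.1  0.1 -1.1]
 [ 0.5 -1.8 -0.2  1.1]
 [-0.  -0.4 -0.2 -0.2]]
bar [0.40262794 0.2739137  0.03      ]
weight (array([0.45992615, 0.25287466, 0.04777759]), np.float64(0.30763617582226743)) [0.45971056 0.25756629] [0.45826792 0.25237626]
```

{"method": "carry_out", "body": {"commands": [[[0, 0, 0], 0.1715, 1], [[0, 0, 0], 0.1715, 1], [[0, 0, 0], 0.1715, 1], [[0, 0, 0], 0.1715, 1], [[0, 0, 0], 0.1715, 1], [[0, 0, 0], 0.1715, 1], [[0, 0, 0], 0.1715, 1], [[0, 0, 0], 0.1715, 1]]}}

```text
time: 2.0
tool_pos: [0.169, 0.4971, 0.2438]
tool_rot: [3.142, -0.0, 1.436]
contact_force: [-0.5, -0.4, -0.5]
opening: 0.0918
grip_force: 0.0
```

{"method": "carry_out", "body": {"commands": [[[-0.017, 0.0266, 0], 0, 1], [[-0.017, 0.0266, 0], 0, 1], [[-0.017, 0.0266, 0], 0, 1], [[-0.017, 0.0266, 0], 0, 1], [[-0.017, 0.0266, 0], 0, 1], [[-0.017, 0.0266, 0], 0, 1], [[-0.017, 0.0266, 0], 0, 1], [[-0.017, 0.0266, 0], 0, 1], [[-0.017, 0.0266, 0], 0, 1], [[-0.017, 0.0266, 0], 0, 1], [[-0.017, 0.0266, 0], 0, 1], [[-0.017, 0.0266, 0], 0, 1], [[0, 0, 0.03], 0, 0.8], [[0, 0, 0.03], 0, 0.8], [[0, 0, 0.03], 0, 0.8], [[0, 0, 0], 0, 0.8], [[0, 0, 0], 0, 0.8]]}}

```text
time: 4.12
tool_pos: [0.46, 0.254, 0.1548]
tool_rot: [3.14, -0.001, 1.442]
contact_force: [0.1, -0.2, -0.1]
opening: 0.0733
grip_force: 0.0
```

Run:
```python
from h import *
s=shot("side","s1"); p=s["pixels"][200:320,250:410,::-1]
cv2.imwrite("pics/c.png",cv2.resize(p,(800,600),interpolation=cv2.INTER_CUBIC))
o=robot.observe();print(o["tool_pos"],o["tool_rot"])
for n in ([.46,.253,.052],o["tool_pos"]): print(proj(s,n))
print(robot.tip_of(s,"weight_center")[:2])
```

```text
[0.46012883 0.25406204 0.15515202] [ 3.13939061e+00 -1.28427574e-03  1.44187746e+00]
[328.6176548  258.90439451]
[327.77205658 220.80369438]
[{'at': [327.7, 256.8], 'p': 0.62}]
```

View pics/c.png

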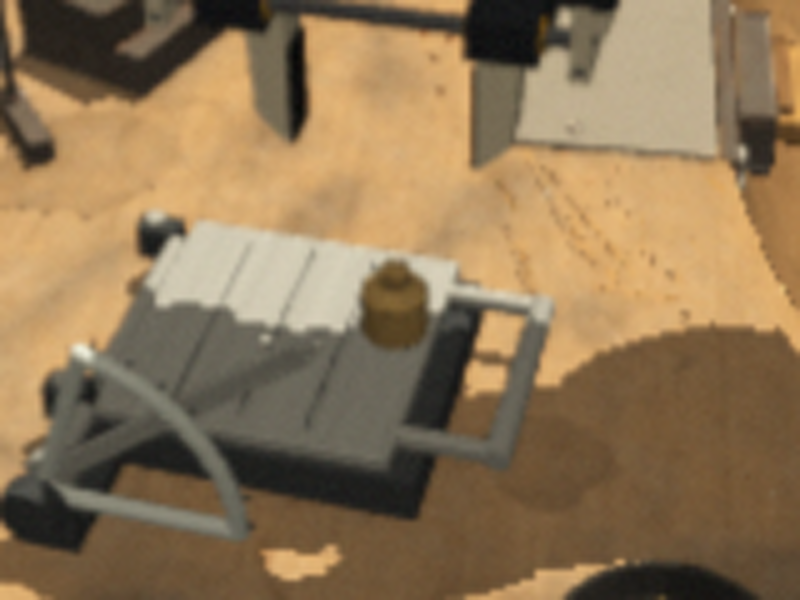

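The fingers straddle the weight, which sits at crop (394,305), and nothing else is near them. I'll go down and grip.

{"method": "carry_out", "body": {"commands": [[[0, 0, 0.025], 0, 0.8], [[0, 0, 0.025], 0, 0.8], [[0, 0, 0.025], 0, 0.8], [[0, 0, 0.015], 0, 0.8], [[0, 0, 0.008], 0, 0.8], [[0, 0, 0], 0, 0.6], [[0, 0, 0], 0, 0.45], [[0, 0, 0], 0, 0.35], [[0, 0, 0], 0, 0.25], [[0, 0, 0], 0, 0.2], [[0, 0, 0], 0, 0.2]], "newtons": 20}}

```text
time: 5.6
tool_pos: [0.4594, 0.2538, 0.0559]
tool_rot: [3.141, -0.0, 1.442]
contact_force: [-0.2, -0.7, 2.2]
opening: 0.0288
grip_force: 20.0
```

{"method": "carry_out", "body": {"commands": [[[0, 0, -0.01], 0, 0.2], [[0, 0, -0.02], 0, 0.2], [[0, 0, -0.03], 0, 0.2], [[0, -0.02, 0], 0, 0.2], [[0, -0.02, 0], 0, 0.2], [[0, -0.01, 0], 0, 0.2], [[0, 0, 0], 0.18, 0.2], [[0, 0, 0], 0.18, 0.2], [[0, 0, 0], 0.18, 0.2], [[0, 0, 0], 0.18, 0.2], [[0, 0, 0], 0.18, 0.2], [[0, 0, 0], 0.18, 0.2], [[0, 0, 0], 0.18, 0.2], [[0, 0, 0], 0.18, 0.2]]}}

```text
time: 7.35
tool_pos: [0.41, 0.2601, 0.1158]
tool_rot: [-3.142, -0.0, -0.004]
contact_force: [0.8, 0.9, -3.5]
opening: 0.0294
grip_force: 20.0
```

Run:
```python
from h import *
t=shot("top")
T=lambda x,y:np.array([180+x/4.278-.4,150+y/4.286-.4])
for q in ((568,305),(785,305),(785,430),(568,430)): print(onz(t,T(*q),.002).round(3))
o=robot.observe();print(o["tool_pos"],o["tool_rot"],o["opening"],o["grip_force"])
```

```text
[0.418 0.069]
[ 0.418 -0.119]
[ 0.311 -0.118]
[0.31  0.069]
[0.41000028 0.26013177 0.11579049] [-3.14152022e+00 -1.59407663e-04 -1.14127656e-02] 0.029176482464535306 19.992605703882873
```

{"method": "carry_out", "body": {"commands": [[[-0.0018, 0.02, 0], 0, 0.2], [[-0.0018, 0.03, 0], 0, 0.2], [[-0.0018, 0.03, 0], 0, 0.2], [[-0.0018, 0.03, 0], 0, 0.2], [[-0.0018, 0.03, 0], 0, 0.2], [[-0.0018, 0.03, 0], 0, 0.2], [[-0.0018, 0.03, 0], 0, 0.2], [[-0.0018, 0.03, 0], 0, 0.2], [[-0.0018, 0.03, 0], 0, 0.2], [[-0.0018, 0.02, 0], 0, 0.2], [[0, 0.01, 0], 0, 0.2], [[0, 0, 0.025], 0, 0.2], [[0, 0, 0.025], 0, 0.2], [[0, 0, 0.02], 0, 0.2], [[0, 0, 0.012], 0, 0.2], [[0, 0, 0.004], 0, 0.2], [[0, 0, 0], 0, 0.2]]}}

```text
time: 9.52
tool_pos: [0.3926, -0.0299, 0.0299]
tool_rot: [-3.142, -0.0, 0.002]
contact_force: [-0.5, -0.4, -3.7]
opening: 0.0292
grip_force: 20.0
```

{"method": "carry_out", "body": {"commands": [[[0, 0, 0.0015], 0, 0.2], [[0, 0, 0.001], 0, 0.2], [[0, 0, 0], 0, 0.2]]}}

```text
time: 9.9
tool_pos: [0.3924, -0.0299, 0.0274]
tool_rot: [3.142, -0.0, 0.002]
contact_force: [0.0, 0.1, -3.8]
opening: 0.0293
grip_force: 20.0
```

{"method": "carry_out", "body": {"commands": [[[0, 0, 0.001], 0, 0.2], [[0, 0, 0], 0, 0.2]]}}

```text
time: 10.15
tool_pos: [0.3922, -0.0299, 0.0262]
tool_rot: [-3.142, 0.0, 0.002]
contact_force: [-0.4, 0.2, -3.1]
opening: 0.0295
grip_force: 20.0
```

{"method": "carry_out", "body": {"commands": [[[0, 0, 0.001], 0, 0.2], [[0, 0, 0], 0, 0.2]]}}

```text
time: 10.4
tool_pos: [0.3924, -0.0299, 0.0254]
tool_rot: [3.142, -0.0, 0.002]
contact_force: [-1.0, 0.0, 2.5]
opening: 0.0292
grip_force: 20.0
```

{"method": "carry_out", "body": {"commands": [[[0, 0, 0], 0, 0.4], [[0, 0, 0], 0, 0.5], [[0, 0, 0], 0, 0.6], [[0, 0, 0], 0, 0.6], [[0, 0, -0.015], 0, 0.6], [[0, 0, -0.03], 0, 0.6], [[0, 0, -0.04], 0, 0.6], [[0, 0, -0.04], 0, 0.6], [[0, -0.02, 0], 0, 0.33], [[0, -0.03, 0], 0, 0.33], [[0, -0.03, 0], 0, 0.33], [[0, -0.03, 0], 0, 0.33], [[0, -0.03, 0], 0, 0.33], [[0, -0.03, 0], 0, 0.33], [[0, -0.03, 0], 0, 0.33], [[0, -0.03, 0], 0, 0.33], [[0, -0.03, 0], 0, 0.33], [[0, -0.03, 0], 0, 0.33], [[0, -0.014, 0], 0, 0.33], [[0, 0, 0], 0, 0.33]]}}

```text
time: 12.9
tool_pos: [0.3915, 0.2743, 0.15]
tool_rot: [3.141, 0.0, 0.003]
contact_force: [-0.4, 0.2, -0.0]
opening: 0.0307
grip_force: 0.0
```

{"method": "carry_out", "body": {"commands": [[[0.01, 0, 0], 0, 0.33], [[0, 0, 0], -0.18, 0.33], [[0, 0, 0], -0.18, 0.33], [[0, 0, 0], -0.18, 0.33], [[0, 0, 0], -0.18, 0.33], [[0, 0, 0], -0.18, 0.33], [[0, 0, 0], -0.18, 0.33], [[0, 0, 0], -0.18, 0.33], [[0, 0, 0], -0.18, 0.33], [[0, 0, 0], 0, 0.33]]}}

```text
time: 14.15
tool_pos: [0.4024, 0.2732, 0.1503]
tool_rot: [3.141, 0.0, 1.439]
contact_force: [-0.1, 0.5, 0.1]
opening: 0.0302
grip_force: 0.0
```

Run:
```python
from h import *
s=shot("side","s2"); p=s["pixels"][180:330,250:450,::-1]
cv2.imwrite("pics/d.png",cv2.resize(p,(800,600),interpolation=cv2.INTER_CUBIC))
t=shot("top")
o=robot.observe();print(o["tool_pos"],o["tool_rot"],o["opening"])
for n in ([.4026,.2739,.03],o["tool_pos"],[.392,-.03,.02]): print(((proj(s,n)-[250,180])*4).round())
for n in ("plate_bar","weight_center"):
    print([robot.tip_of(p,n)[:1] for p in (s,t)])
```

```text
[0.40219184 0.27352976 0.15026431] [ 3.14142883e+00 -4.65579828e-05  1.43701422e+00] 0.030089670020608493
[416. 380.]
[422. 201.]
[458.  92.]
[[{'at': [352.9, 275.3], 'p': 0.65}], [{'at': [255.6, 226.8], 'p': 0.89}]]
[[], [{'at': [342.6, 224.9], 'p': 0.57}]]
```

View pics/d.png

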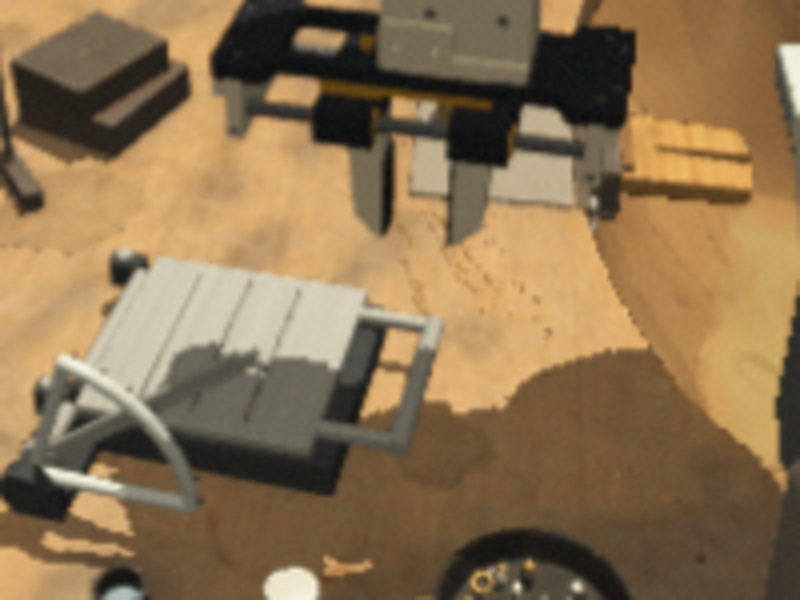

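The bar's middle shows at crop (417,382), where the model puts it, so the jaws are above it. I'll descend with the force readings as a guard.

{"method": "carry_out", "body": {"commands": [[[0, 0, 0.03], 0, 0.33], [[0, 0, 0.03], 0, 0.33], [[0, 0, 0.025], 0, 0.33], [[0, 0, 0.008], 0, 0.33], [[0, 0, 0.008], 0, 0.33], [[0, 0, 0], 0, 0.33]]}}

```text
time: 15.2
tool_pos: [0.4019, 0.2742, 0.0494]
tool_rot: [3.141, -0.0, 1.442]
contact_force: [0.0, 0.2, -0.3]
opening: 0.0303
grip_force: 0.0
```

{"method": "carry_out", "body": {"commands": [[[0, 0, 0.008], 0, 0.33], [[0, 0, 0.008], 0, 0.33], [[0, 0, 0.0045], 0, 0.33], [[0, 0, 0], 0, 0.25], [[0, 0, 0], 0, 0.18], [[0, 0, 0], 0, 0.12], [[0, 0, 0], 0, 0.08], [[0, 0, 0], 0, 0.05], [[0, 0, 0], 0, 0.05]], "newtons": 15}}

```text
time: 16.32
tool_pos: [0.4015, 0.2741, 0.0286]
tool_rot: [-3.141, 0.0, 1.442]
contact_force: [-1.4, 0.6, -0.4]
opening: 0.0114
grip_force: 15.0
```

{"method": "carry_out", "body": {"commands": [[[0, 0.0002, -0.0088], 0, 0.05], [[0, 0.0007, -0.0087], 0, 0.05], [[0, 0.0011, -0.0087], 0, 0.05], [[0, 0.0015, -0.0086], 0, 0.05], [[0, 0.002, -0.0085], 0, 0.05], [[0, 0.0023, -0.0084], 0, 0.05], [[0, 0.003, -0.0083], 0, 0.05], [[0, 0.003, -0.0082], 0, 0.05], [[0, 0.0037, -0.008], 0, 0.05], [[0, 0.0039, -0.0078], 0, 0.05], [[0, 0.0045, -0.0075], 0, 0.05], [[0, 0.0046, -0.0074], 0, 0.05], [[0, 0, 0], 0, 0.05]]}}

```text
time: 17.95
tool_pos: [0.4304, 0.27, 0.1284]
tool_rot: [-3.138, 0.001, 1.442]
contact_force: [-10.5, 0.1, 5.6]
opening: 0.0109
grip_force: 15.0
```

Run:
```python
from h import *
s=shot("side","s3"); p=s["pixels"][190:310,240:400,::-1]
cv2.imwrite("pics/e.png",cv2.resize(p,(800,600),interpolation=cv2.INTER_CUBIC))
t=shot("top","t3")
o=robot.observe();print(o["tool_pos"],o["tool_rot"],o["opening"],o["contact_force"])
for n in ("plate_bar","index_tip","weight_center"):
    print(n,[[(np.round(d["at"],1).tolist(),round(d["p"],2)) for d in robot.tip_of(p,n)[:1]] for p in (s,t)])
```

```text
[0.43021054 0.27003541 0.12810447] [-3.13804687e+00  9.21252833e-04  1.44175321e+00] 0.011352826266746949 [-9.59158348  0.68968547  4.73844588]
plate_bar [[([340.6, 239.4], 0.94)], [([250.2, 211.7], 0.76)]]
index_tip [[([317.3, 265.5], 0.55)], [([420.4, 209.4], 0.38)]]
weight_center [[([324.1, 330.8], 0.72)], [([340.8, 227.4], 0.62)]]
```

View pics/e.png

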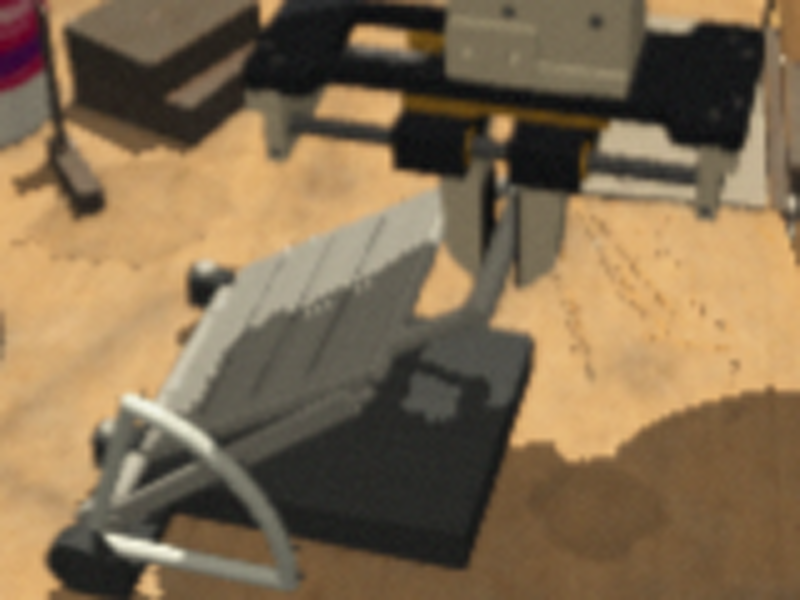

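The plate is rising cleanly in the jaws. The plate's left edge is a little below or about at the index arm line (tip near crop 362,395). I'll overlay the model to read the index angle more closely.

```bash
cat > ov.py <<'E'
from h import *
import sys
v=np.array([0.5762,0.2514,-0.1291]); off=np.array([-0.04,-0.38])
def W(l): c,q=np.cos(v[2]),np.sin(v[2]); return np.array([v[0]+c*l[0]-q*l[1],v[1]+q*l[0]+c*l[1],.03+l[2]])
def ray(th,r,y,n=0): return W((-r*np.cos(th)+n*np.sin(th),y,r*np.sin(th)+n*np.cos(th)))
def overlay(img,s,name,ths,pl):
    c0,r0,k=248,225,8
    g=cv2.resize(img[r0:r0+75,c0:c0+100],(800,600),interpolation=cv2.INTER_CUBIC)
    P=lambda X:tuple(int(a) for a in ((proj(s,X)-off-[c0,r0]+.5)*k))
    for th,col in zip(ths,((0,0,255),(0,255,0),(255,0,0))):
        cv2.line(g,P(ray(th,.02,.101)),P(ray(th,.155,.101)),col,1,cv2.LINE_AA)
    cv2.line(g,P(ray(pl,.003,.065)),P(ray(pl,.133,.065)),(255,0,255),1,cv2.LINE_AA)
    cv2.line(g,P(ray(pl,.133,.046)),P(ray(pl,.175,.046)),(255,0,255),1,cv2.LINE_AA)
    cv2.imwrite(f"pics/{name}.png",g)
E
python3 - <<'E'
from ov import *
overlay(cv2.imread("pics/s3.png"),shot("side"),"f",(.65,.70,.75),.605)
E
```

```text
(no output)
```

View pics/f.png

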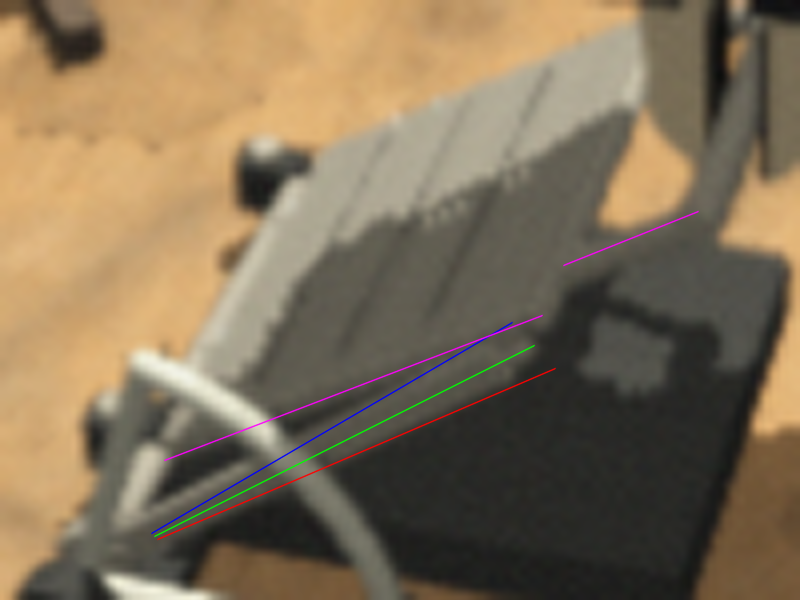

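{"method": "carry_out", "body": {"commands": [[[0, 0.0025, -0.004], 0, 0.05], [[0, 0.0025, -0.004], 0, 0.05], [[0, 0.0025, -0.0038], 0, 0.05], [[0, 0, 0], 0, 0.05], [[0, 0, 0], 0, 0.05]]}}

```text
time: 19.02
tool_pos: [0.4383, 0.2689, 0.14]
tool_rot: [-3.139, 0.001, 1.442]
contact_force: [-8.1, 0.3, 4.2]
opening: 0.0113
grip_force: 15.0
```

Run:
```python
from h import *
acc=[]
for i in range(12): s=robot.read_camera("side"); acc.append(s["pixels"].astype(float))
im=np.mean(acc,0)[:,:,::-1]; np.save("s4.npy",im); print(np.std(np.array(acc),0).mean())
g=cv2.resize(im[220:295,245:345].astype(np.float32),(800,600),interpolation=cv2.INTER_CUBIC)
g=255*(np.clip(g,0,255)/255)**.55
for x in range(0,800,100): cv2.line(g,(x,0),(x,8),(0,0,255),1)
for y in range(0,600,100): cv2.line(g,(0,y),(8,y),(0,0,255),1)
cv2.imwrite("pics/g.png",g)
o=robot.observe();print(o["tool_pos"],o["contact_force"],o["time"])
```

```text
1.3496029527109612
[0.43823271 0.26893145 0.13988819] [-6.85470659  0.31580152  4.57332831] 19.625[ WARN:0@4.451] global loadsave.cpp:1063 imwrite_ Unsupported depth image for selected encoder is fallbacked to CV_8U.
```

View pics/g.png

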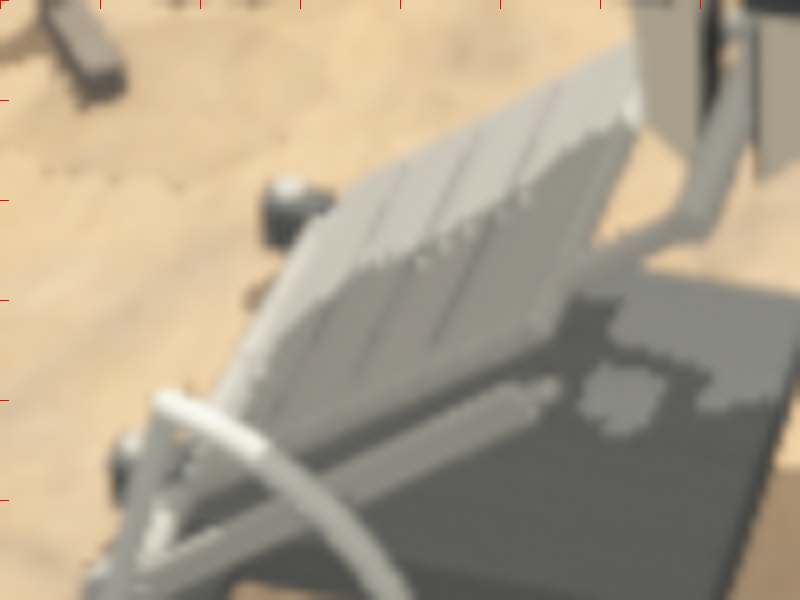

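Now the view is clear. The arm runs from (165,577) to its pointed tip at (558,388), nearly parallel to the plate's left side, whose lower edge runs from (300,450) to (545,350). I'll measure both edges at sub-pixel level.

```bash
cat > edges.py <<'E'
from ov import *
im=np.load("s4.npy").mean(2); s=shot("side")
im=cv2.GaussianBlur(im,(0,0),.7)
def edge(x0,y0,x1,y1,sgn,w=2.5):
    px=lambda x:245+(x+.5)/8-.5; py=lambda y:220+(y+.5)/8-.5
    cs=np.arange(np.ceil(px(x0)),px(x1)); out=[]
    for c in cs:
        r=py(y0)+(py(y1)-py(y0))*(c-px(x0))/(px(x1)-px(x0)); rr=np.arange(r-w,r+w,.1)
        g=np.gradient(np.interp(rr,np.arange(400),im[:,int(c)]))*sgn; g=np.clip(g,0,None)
        k=np.argmax(g); m=abs(rr-rr[k])<1; out.append((c,(rr[m]*g[m]).sum()/g[m].sum()))
    out=np.array(out); f=np.polyfit(out[:,0],out[:,1],1)
    for _ in range(3):
        e=abs(out[:,1]-np.polyval(f,out[:,0])); k=e<max(.25,1.5*np.median(e)); f=np.polyfit(out[k,0],out[k,1],1)
    print("slope %.4f"%-f[0],k.sum(),len(k),e[k].std().round(2)); return out[k]
E=[edge(340,458,495,383,1),edge(360,503,525,427,-1),edge(310,448,535,352,-1)]
def mline(X,cols):
    q=np.array([proj(s,x)-o for x in X]); return np.polyval(np.polyfit(q[:,0],q[:,1],1),cols)
for ofree in (False,True):
  def res(u):
    global o; o=u[2:4]
    R=lambda th,y,n,a,b:[ray(th,r,y,n) for r in np.linspace(a,b,5)]
    w=.005
    ls=[R(u[0],.101,w,.07,.145),R(u[0],.101,-w,.07,.145),R(u[1],.065,-.004,.02,.13)]
    rr=[mline(L,e[:,0])-e[:,1] for L,e in zip(ls,E)]
    tp=proj(s,ray(u[0],.155,.101))-o-[314.3,268.1]; bj=proj(s,ray(u[1],.175,.046))-o-[245+702/8-.44,220+222/8-.44]
    return np.concatenate(rr+[tp*2,bj*2,(o-off)*(.5 if ofree else 50)])
  r=least_squares(res,[.7,.69,*off],loss="soft_l1"); print("index,plate,off",r.x.round(4)); f=res(r.x)
  n=np.cumsum([len(e) for e in E]); print([round(a.mean(),2) for a in np.split(f,n)[:3]],f[-6:].round(2))
E
python3 edges.py
```

```text
slope 0.4894 15 19 0.07
slope 0.4655 17 21 0.11
slope 0.4707 18 28 0.07
index,plate,off [ 0.7084  0.6907 -0.0393 -0.3775]
[np.float64(0.56), np.float64(-0.24), np.float64(0.41)] [-0.84 -1.78 -4.21 -3.65  0.04  0.12]
index,plate,off [0.671  0.6414 1.376  1.3304]
[np.float64(0.45), np.float64(-0.37), np.float64(0.17)] [ 0.36 -0.91 -1.59 -0.77  0.71  0.86]
```

{"method": "carry_out", "body": {"commands": [[[0, 0.001, -0.0013], 0, 0.05], [[0, 0.001, -0.0013], 0, 0.05], [[0, 0, 0], 0, 0.05], [[0, 0, 0], 0, 0.05]]}}

```text
time: 20.18
tool_pos: [0.4402, 0.2686, 0.1425]
tool_rot: [-3.139, 0.001, 1.442]
contact_force: [-7.5, -0.3, 4.6]
opening: 0.0116
grip_force: 15.0
```

```bash
python3 - <<'E'
from h import *
acc=[]
for i in range(12): s=robot.read_camera("side"); acc.append(s["pixels"].astype(float))
im=np.mean(acc,0)[:,:,::-1]; np.save("s4.npy",im)
g=cv2.resize(im[220:295,245:345].astype(np.float32),(800,600),interpolation=cv2.INTER_CUBIC)
g=255*(np.clip(g,0,255)/255)**.55
t=shot("top","t5"); tt=cv2.resize(t["pixels"][195:255,300:380,::-1],(320,240),interpolation=cv2.INTER_CUBIC)
g[:240,:320]=tt
cv2.imwrite("pics/k.png",g.astype(np.uint8))
o=robot.observe();print(o["tool_pos"],o["contact_force"],o["time"],proj(t,[.392,-.03,.02]))
E
python3 edges.py
```

```text
[0.44026052 0.26866463 0.14254125] [-7.48889744 -0.75629711  3.10896556] 20.825 [339.50802093 227.38725982]
slope 0.4976 14 19 0.1
slope 0.4733 15 21 0.07
slope 0.4588 22 28 0.07
index,plate,off [ 0.7078  0.7055 -0.0391 -0.3774]
[np.float64(0.56), np.float64(-0.25), np.float64(0.45)] [-0.79 -1.72 -5.91 -5.51  0.04  0.13]
index,plate,off [0.6593 0.646  1.9094 1.7622]
[np.float64(0.42), np.float64(-0.45), np.float64(0.19)] [ 0.51 -0.43 -3.15 -2.22  0.97  1.07]
```

View pics/k.png

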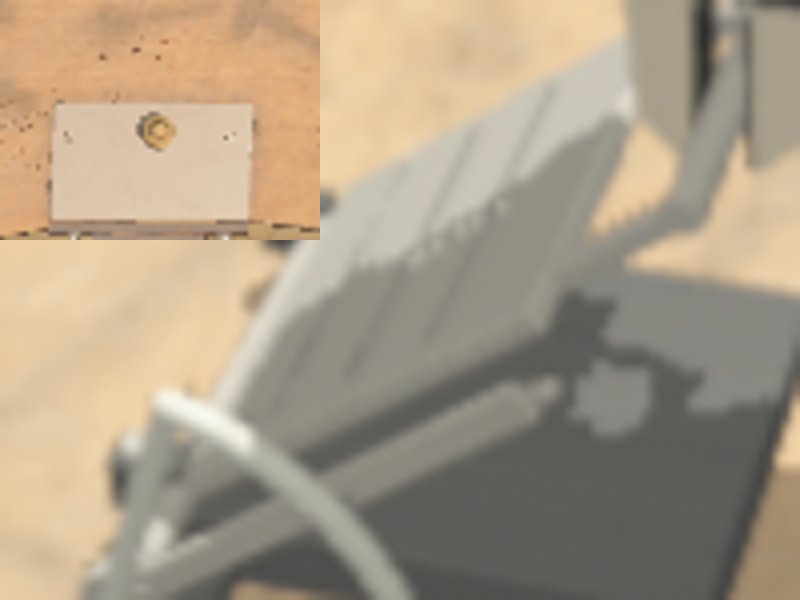

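The weight stands upright on the inset plate (inset 157,131). The plate's left edge and the index arm are parallel. The plate reads about 0.709 from the arm's measured position, and the index about 0.708 from the image fit.

```bash
python3 -c "
from cell import robot
print(robot.hand_in())"
```

```text
the job is handed in; nothing more can be done
None
```

The job is handed in: the weight stands upright on the steel plate let into the bench at about (0.39, -0.03), and the hinged plate is held by its bar in line with the index arm, both at about 0.71 rad as measured; the result was not reported back.

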